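# Reload the fridge carrier with baby jars in reverse order

### The arm

A 6-joint arm with a two-finger parallel gripper is mounted at the origin on the work surface. World frame = base frame: x ahead of the robot, y to its left, z up, the work surface at z = 0. Lengths are in m, angles in rad, forces in N, time in s.
With the tool pointing down it reaches from about 0.225 to 0.875 m from the base axis. Payload 3.4 kg.
Tool frame: the origin (TCP) lies midway between the tips of the shut fingers; the grasp point (between the pads) lies 19 mm behind it (manip.tcp_to_grasp is the distance from the TCP to the grasp point, in m); x points along the fingers, y is the direction in which the jaws open and shut, and the axes are right-handed (so a half turn about x gives the same grasp; the last joint's range is limited). The gripper opens to 85 mm and grips with 20 to 120 N. Pads are 22 mm wide; open, the fingers measure 114 mm over their backs; the gripper's body (76 mm by 85 mm) begins 54 mm behind the grasp point. The pads swing forward as they close: fully open they stand 13 mm farther back than shut.
Start: joints at [1.086, 0.276, 1.505, -0, 1.361, -0.121], TCP at [0.205, 0.537, 0.231] pointing down, gripper open.
Joint ranges: [-2.89, 2.89], [-0.75, 2.08], [0.22, 2.7], [-1.18, 4.32], [0.11, 2.71], [-2.7, 2.7]. Speed limits (rad/s): [2.57, 2.57, 3.14, 3.14, 3.14, 3.14].

### API

Orientations are given as a unit quaternion [w, x, y, z].
In Python, from rig import readout, eyes, job, manip gives the robot as it stands. The module is installed in compiled form; this text tells all that it offers.
- The arm moves only by the tool carry_out, never from a script. Its argument "deltas" is one flat list of numbers, 7 for each row, row after row: the shift along the tool's x, y, z scaled (see below), then the turn, a rotation vector about the tool's x, y, z scaled (see below), then the opening, from -1 (shut) to 1 (fully open). In form: [dx, dy, dz, ax, ay, az, grip, dx, dy, dz, ax, ay, az, grip, ...]. A call has 1 to 10 rows; each row shifts and turns the commanded pose from where the row before left it, along the tool's axes as they then stand; what a row does not reach is not made up. The controller multiplies each number of a shift by 60 mm and each number of a turn by 4 degrees. A row lasts 1/8 s, in which the tool goes at most 62.5 mm and 10.7 degrees, less where a joint would pass 70% of its speed; a pose out of reach is approached as far as the arm can. A call with a number of a shift or a turn outside -1 to 1 is refused whole. A call with a gripper value outside its range is refused whole. The fingers move at their own pace and stop on an object; "newtons" is the grip in N (left out, the last holds). Time passes only in rows, so rows that do not move let the fingers close. It gives the time, the measured TCP pose, the force and the opening at its end, in the units of the state.
- readout.get_state(): the state, without advancing time (a new reading comes with each control period).
- eyes.get_image(name): name is "scene" or "top" or "wrist"; returns a dict with "color" (400x640x3 uint8, red, green, blue), "z_map" (400x640 float32, m along the optical axis (not along the pixel's ray), 0 where there is no reading), "mtx" (3x3 intrinsics, pixels), "distortion" ([k1, k2, p1, p2, k3] as OpenCV has them; the pictures are not rectified), "origin" and "orientation" of the camera in the world. Camera axes: x right, y down, z forward; pixel columns grow to the right and rows downward; lengths in m; the calibration is good to about 2 mm. A picture is of the moment at which its call begins.
- job.sign_off(): hands the job in, once; it reports no verdict.
The state is a dict: "clock": time; "qpos": joint angles; "qd": joint speeds; "effort": joint torques, N m; "position": TCP position; "ee_rot": TCP orientation; "contact_force": force on the tool from outside, world axes, zero at the start; "moment": the same for the moment, N m; "width": finger opening in m.
Only numpy, scipy, OpenCV 4.12 (cv2) and the standard library are available. Lean on these libraries where they do the work, as an engineer would, in place of code of your own. Each camera call takes 0.05 s, during which the arm holds its last target.

### The job

Move the four orange-lidded baby jars from the white rack into the blue-grey fridge carrier, one jar to a bay, in the reverse order: the jar that starts leftmost in the rack must end rightmost in the carrier, the second from the left must end second from the right, and so on. They are glass, so keep them upright, set each one down gently and leave all four standing flat in their bays, let go.

Things in the scene. Friction and masses are not known exactly. Their poses are not given: they have to be found in the camera images.
- yellow_jar (a point): closed glass baby-food jar, 50 mm diameter, 83 mm tall, 0.13 to 0.25 kg, orange lid (47 mm diameter, the top 15 mm) with a round yellow sticker 33 mm wide on top; it starts upright in one of the four bays of the white rack. The point is the jar's centre, 42 mm above its underside; z along its axis, up.
- blue_jar (a point): closed glass baby-food jar, 50 mm diameter, 83 mm tall, 0.13 to 0.25 kg, orange lid (47 mm diameter, the top 15 mm) with a round blue sticker 33 mm wide on top; it starts upright in one of the four bays of the white rack. The point is the jar's centre, 42 mm above its underside; z along its axis, up.
- green_jar (a point): closed glass baby-food jar, 50 mm diameter, 83 mm tall, 0.13 to 0.25 kg, orange lid (47 mm diameter, the top 15 mm) with a round green sticker 33 mm wide on top; it starts upright in one of the four bays of the white rack. The point is the jar's centre, 42 mm above its underside; z along its axis, up.
- black_jar (a point): closed glass baby-food jar, 50 mm diameter, 83 mm tall, 0.13 to 0.25 kg, orange lid (47 mm diameter, the top 15 mm) with a round black sticker 33 mm wide on top; it starts upright in one of the four bays of the white rack. The point is the jar's centre, 42 mm above its underside; z along its axis, up.
- clip_yellow: yellow plastic marker clip, 18 x 30 x 12 mm, fixed on the robot-side lip of the white rack, in front of the bay where the jar with the yellow sticker starts; it stays there when the jar has gone. Origin at its underside, 44 mm in rack -x from that jar's starting axis; its top is 20 mm above the table; axes as the rack's.
- clip_blue: blue plastic marker clip, 18 x 30 x 12 mm, fixed on the robot-side lip of the white rack, in front of the bay where the jar with the blue sticker starts; it stays there when the jar has gone. Origin at its underside, 44 mm in rack -x from that jar's starting axis; its top is 20 mm above the table; axes as the rack's.
- clip_green: green plastic marker clip, 18 x 30 x 12 mm, fixed on the robot-side lip of the white rack, in front of the bay where the jar with the green sticker starts; it stays there when the jar has gone. Origin at its underside, 44 mm in rack -x from that jar's starting axis; its top is 20 mm above the table; axes as the rack's.
- clip_black: black plastic marker clip, 18 x 30 x 12 mm, fixed on the robot-side lip of the white rack, in front of the bay where the jar with the black sticker starts; it stays there when the jar has gone. Origin at its underside, 44 mm in rack -x from that jar's starting axis; its top is 20 mm above the table; axes as the rack's.
- rack: fixed white plastic rack tier where the jars start, 84 x 324 mm. Four open bays 76 x 76 mm at y = -120, -40, 40, 120 mm, x = 0; bay floor 6 mm and walls 16 mm above the table: a standing jar's centre is at 48 mm, its top at 89. Origin: underside centre, on the table; x away from the robot, y to its left (yaw within 0.18). Corner posts 24 mm high. Lies before or behind the carrier.
- carrier: fixed blue-grey fridge carrier, empty, 84 x 324 mm. Four open bays 76 x 76 mm at y = -120, -40, 40, 120 mm, x = 0; bay floor 6 mm and walls 16 mm above the table: a standing jar's centre is at 48 mm, its top at 89. Origin: underside centre, on the table; x away from the robot, y to its left (yaw within 0.18). End loops 34 mm high. Bystanders stay 25 mm off both, those near under 70 mm tall.

How it is judged:
By the outcome, as a careful person would: the job done as asked, in the order asked, and still so for the second after the job is handed in, with the robot touching nothing.
It also fails if it takes over 96 s, if anything falls off the work surface, if the arm or the gripper's body presses on something with over 40 N, if the wrist force passes 120 N, or if a joint passes its speed limit or range.

## Working session

There is one attempt and no reset: what is moved stays moved. The work goes in short steps, Python scripts to look and compute and a tool call to move; the robot and the scene stay as the last step left them, time stands still between calls to the robot, and variables do not carry over. Pictures are saved under pics/ and viewed, and the job is handed in when it is done.

Besides the shell and the picture viewer there is one more tool, called after "Emit:" as a command line: name --argument value ..., lists and objects as JSON in quotes. carry_out: Moves the arm, as the interface text tells. Its arguments: {"type":"object","properties":{"deltas":{"type":"array"},"newtons":{"type":"number"}},"required":["deltas"]}

```bash
mkdir -p pics; python3 - <<'E'
from rig import readout, eyes, job, manip
import cv2
print(readout.get_state()); print(manip.tcp_to_grasp)
for n in ["scene","top"]:
    im=eyes.get_image(n); cv2.imwrite(f"pics/{n}0.png",im["color"][:,:,::-1]); print(n,im["mtx"],im["distortion"],im["origin"],im["orientation"])
E
```

```text
{'clock': 0.0, 'qpos': array([ 1.08601260e+00,  2.76573857e-01,  1.50613662e+00, -1.19962389e-05,
        1.36069535e+00, -1.21008124e-01]), 'qd': array([-0.00130228, -0.00194144, -0.00074981, -0.00110813,  0.00045651,
       -0.00030801]), 'effort': array([ 3.96612040e-05, -4.16772795e+01, -2.45806700e+01,  1.57667187e-04,
        1.13140073e-02,  8.61335195e-06]), 'position': array([0.20435205, 0.53689342, 0.23045038]), 'ee_rot': array([ 0.69525494,  0.12729207,  0.69562946, -0.12851829]), 'contact_force': array([ 0.27864042, -0.58150524,  0.27963293]), 'moment': array([-0.02399608, -0.02141949, -0.00630279]), 'width': 0.08548476737585939}
0.0187
scene [[418.13331206   0.         321.98024596]
 [  0.         418.13331206 200.44049362]
 [  0.           0.           1.        ]] [-0.10148979  0.          0.          0.          0.        ] [0.8540823  0.09843816 0.62511435] [-0.14221833  0.54213114  0.79943441 -0.21626926]
top [[391.15005993   0.         322.9551765 ]
 [  0.         391.15005993 199.41822864]
 [  0.           0.           1.        ]] [-0.05245536  0.          0.          0.          0.        ] [ 0.41332363 -0.03252688  0.68715161] [-0.08060301  0.7571176  -0.64480722  0.06708008]
```

View pics/top0.png

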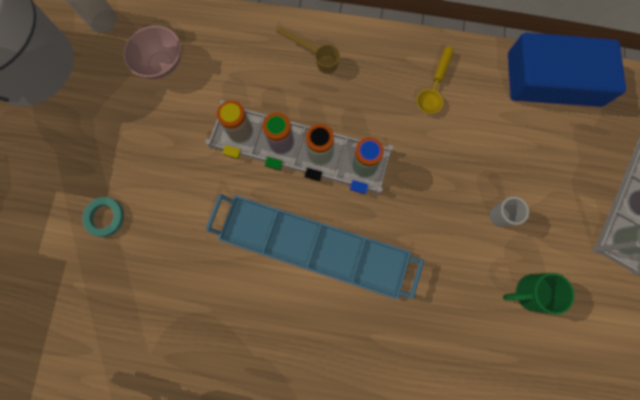

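View pics/scene0.png

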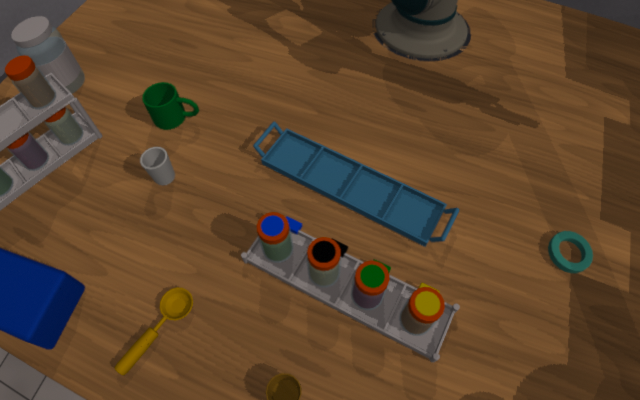

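```bash
cat > h.py <<'E'
import numpy as np, cv2
from scipy.spatial.transform import Rotation as R
def rot(q): return R.from_quat(q,scalar_first=True).as_matrix()
def pix2plane(im,uv,z):
    p=cv2.undistortPoints(np.array(uv,float).reshape(-1,1,2),im["mtx"],im["distortion"]).reshape(-1,2)
    d=np.c_[p,np.ones(len(p))]@rot(im["orientation"]).T; o=np.array(im["origin"])
    z=np.broadcast_to(z,len(p)); return o+d*((z-o[2])/d[:,2])[:,None]
def cloud(im):
    h,w=im["z_map"].shape; u,v=np.meshgrid(np.arange(w),np.arange(h))
    p=cv2.undistortPoints(np.stack([u,v],-1).reshape(-1,1,2).astype(float),im["mtx"],im["distortion"]).reshape(-1,2)
    return ((np.c_[p,np.ones(len(p))]*im["z_map"].reshape(-1,1))@rot(im["orientation"]).T+im["origin"]).reshape(h,w,3)
E
python3 - <<'E'
from rig import eyes
import cv2,pickle,numpy as np
from h import *
for n in ["top","scene"]:
    im=eyes.get_image(n); pickle.dump(im,open(n+"0.pkl","wb"))
    hsv=cv2.cvtColor(im["color"],cv2.COLOR_RGB2HSV); C=cloud(im)
    # orange lids by height: jar tops
    m=(C[:,:,2]>0.08)&(C[:,:,2]<0.098)&(C[:,:,0]>0.3)&(C[:,:,0]<.7)&(abs(C[:,:,1])<.35)
    k,l,s,c=cv2.connectedComponentsWithStats(m.astype(np.uint8))
    for i in range(1,k):
        if s[i,4]>150: print(n,s[i,4],c[i].round(1),C[l==i].mean(0).round(4),pix2plane(im,c[i:i+1],.089).round(4), im["color"][int(c[i,1]),int(c[i,0])])
im=pickle.load(open("top0.pkl","rb"))["color"]
cv2.imwrite("pics/topc.png",cv2.resize(im[90:310,190:440],None,fx=3,fy=2.7,interpolation=cv2.INTER_CUBIC)[:,:,::-1])
E
```

```text
top 598 [230.5 113.5] [0.6586 0.1636 0.0873] [[0.6579 0.163  0.089 ]] [143 127  10]
top 623 [276.4 125.6] [0.6495 0.0843 0.0873] [[0.6487 0.084  0.089 ]] [10 89 25]
top 628 [319.1 137.4] [0.6401 0.0119 0.0873] [[0.6394 0.0118 0.089 ]] [11 12 12]
top 644 [368.8 150.8] [ 0.6303 -0.0709  0.0873] [[ 0.6296 -0.0708  0.089 ]] [ 19  60 138]
scene 802 [272.8 227.2] [ 0.6349 -0.0694  0.0885] [[ 0.6352 -0.0692  0.089 ]] [  0  41 141]
scene 851 [323.2 253. ] [0.6452 0.0125 0.0886] [[0.6454 0.0126 0.089 ]] [3 2 2]
scene 918 [371.3 277.3] [0.6542 0.0857 0.0887] [[0.6544 0.0857 0.089 ]] [ 0 74  6]
scene 1002 [426.3 304.4] [0.6635 0.165  0.0889] [[0.6637 0.165  0.089 ]] [135 116   0]
```

View pics/topc.png

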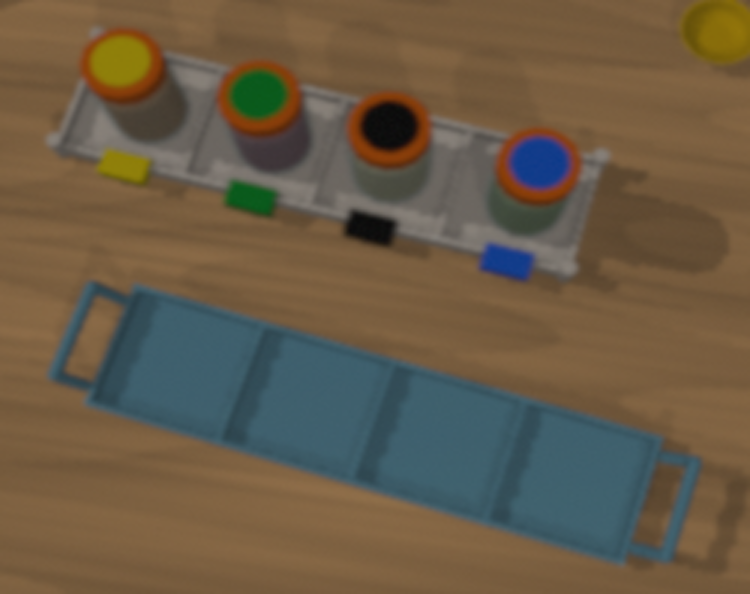

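```bash
python3 - <<'E'
import cv2,pickle,numpy as np
from h import *
im=pickle.load(open("top0.pkl","rb"))
c=np.array([[137,288],[90,402],[660,437],[625,560]])/[3,2.7]+[190,90]-.5
p=pix2plane(im,c,.016);print(p.round(4),p.mean(0)); print(np.linalg.norm(p[0]-p[1]),np.linalg.norm(p[0]-p[2]),np.linalg.norm(p[1]-p[3]))
for n in["top","scene"]:
    im=pickle.load(open(n+"0.pkl","rb"));C=cloud(im)
    hsv=cv2.cvtColor(im["color"],cv2.COLOR_RGB2HSV)
    m=cv2.inRange(hsv,(90,80,40),(108,255,200))&((C[:,:,2]<.028)&(C[:,:,0]<.62)&(C[:,:,0]>.2)&(abs(C[:,:,1])<.3)).astype(np.uint8)*255
    m=cv2.morphologyEx(m,cv2.MORPH_OPEN,np.ones((9,9)))
    k,l,s,c=cv2.connectedComponentsWithStats(m); i=1+s[1:,4].argmax()
    cn=cv2.findContours((l==i).astype(np.uint8),0,1)[0][0]
    r=cv2.boxPoints(cv2.minAreaRect(cn)); 
    w=pix2plane(im,cn.reshape(-1,2),.016)[:,:2].astype(np.float32); rr=cv2.minAreaRect(w*1000);print(n,rr,s[i])
im=pickle.load(open("scene0.pkl","rb"))["color"]
cv2.imwrite("pics/scc.png",cv2.resize(im[115:260,240:470],None,fx=3.4,fy=3.4,interpolation=cv2.INTER_CUBIC)[:,:,::-1])
E
```

```text
[[ 0.5355  0.1456  0.016 ]
 [ 0.4581  0.1572  0.016 ]
 [ 0.4882 -0.1688  0.016 ]
 [ 0.4096 -0.1584  0.016 ]] [ 0.47285542 -0.0061105   0.016     ]
0.07833217516968491 0.31799088585595314 0.31935462600252934
top ((472.1534729003906, -5.20941162109375), (320.00054931640625, 79.78084564208984), 81.12963104248047) [ 222  199  186   97 8435]
scene ((477.387451171875, -6.2974853515625), (325.93731689453125, 89.36511993408203), 81.07495880126953) [ 263  132  180  111 7772]
```

View pics/scc.png

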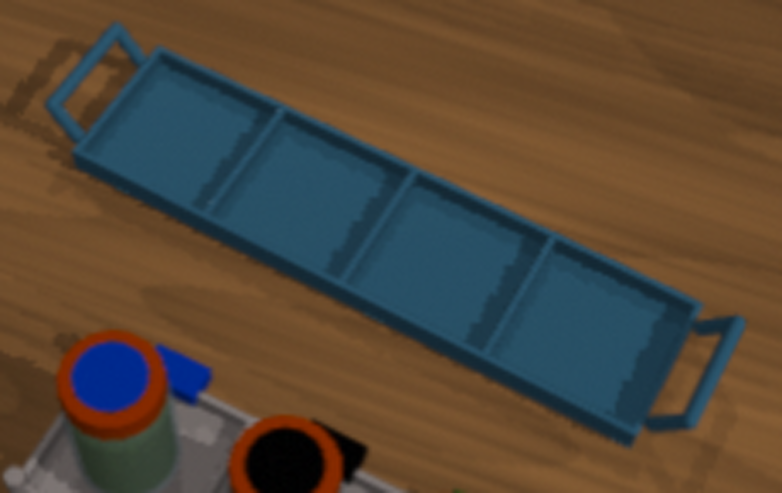

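```bash
cat >> h.py <<'E'
def st():
    from rig import readout
    s=readout.get_state(); M=rot(s["ee_rot"])
    print("t",round(float(s["clock"]),2),"pos",s["position"].round(4),"w",round(float(s["width"]),4),"F",s["contact_force"].round(1),"q",s["qpos"].round(2))
    print("jaw yaw deg",np.degrees(np.arctan2(M[1,1],M[0,1])).round(2),"toolx",M[:,0].round(4));return s,M
def go(target,yawdeg=None):
    """units: shift in tool axes /0.06; turn about tool x /4deg"""
    s,M=st(); d=M.T@(np.array(target)-s["position"])/.06; print("shift units",d.round(2))
    if yawdeg is not None:
        y=np.degrees(np.arctan2(M[1,1],M[0,1])); e=(y-yawdeg+90)%180-90; print("turn x units",(e/4).round(2))
E
python3 - <<'E'
from h import *
s,M=st();print(M.round(3));go([.661,.164,.2],-6.9)
E
```

```text
t 0.2 pos [0.2045 0.5371 0.2308] w 0.0856 F [-0.6 -0.  -0.7] q [ 1.09  0.28  1.51  0.    1.36 -0.12]
jaw yaw deg 69.16 toolx [-5.e-04 -1.e-03 -1.e+00]
[[-0.001  0.356  0.935]
 [-0.001  0.935 -0.356]
 [-1.    -0.001 -0.   ]]
t 0.2 pos [0.2045 0.5371 0.2308] w 0.0856 F [-0.6 -0.  -0.7] q [ 1.09  0.28  1.51  0.    1.36 -0.12]
jaw yaw deg 69.16 toolx [-5.e-04 -1.e-03 -1.e+00]
shift units [ 0.51 -3.1   9.32]
turn x units 19.01
```

Emit:
carry_out --deltas '[0, 0, 0, 1, 0, 0, 1, 0, 0, 0, 1, 0, 0, 1, 0, 0, 0, 1, 0, 0, 1, 0, 0, 0, 1, 0, 0, 1, 0, 0, 0, 1, 0, 0, 1, 0, 0, 0, 1, 0, 0, 1, 0, 0, 0, 1, 0, 0, 1, 0, 0, 0, 1, 0, 0, 1, 0, 0, 0, 1, 0, 0, 1, 0, 0, 0, 1, 0, 0, 1]'

```text
clock: 1.45
position: [0.2045, 0.5373, 0.2311]
ee_rot: [0.609, 0.359, 0.609, -0.359]
contact_force: [0.6, -0.1, -0.4]
width: 0.0853
```

Emit:
carry_out --deltas '[0, 0, 0, 1, 0, 0, 1, 0, 0, 0, 1, 0, 0, 1, 0, 0, 0, 1, 0, 0, 1, 0, 0, 0, 1, 0, 0, 1, 0, 0, 0, 1, 0, 0, 1, 0, 0, 0, 1, 0, 0, 1, 0, 0, 0, 1, 0, 0, 1, 0, 0, 0, 1, 0, 0, 1, 0, 0, 0, 1, 0, 0, 1, 0, 0, 0, 0, 0, 0, 1]'

```text
clock: 2.7
position: [0.2045, 0.5372, 0.2311]
ee_rot: [-0.47, -0.529, -0.469, 0.529]
contact_force: [0.1, -0.5, -0.1]
width: 0.0855
```

```bash
python3 - <<'E'
from h import *
go([.661,.164,.2],-6.9)
E
```

```text
t 2.7 pos [0.2045 0.5372 0.2311] w 0.0855 F [ 0.1 -0.5 -0.1] q [ 1.09  0.28  1.51 -0.    1.36  1.2 ]
jaw yaw deg -6.8 toolx [-2.e-04 -4.e-04 -1.e+00]
shift units [0.52 8.29 5.28]
turn x units 0.03
```

Emit:
carry_out --deltas '[0.05, 0.83, 0.53, 0, 0, 0, 1, 0.05, 0.83, 0.53, 0, 0, 0, 1, 0.05, 0.83, 0.53, 0, 0, 0, 1, 0.05, 0.83, 0.53, 0, 0, 0, 1, 0.05, 0.83, 0.53, 0, 0, 0, 1, 0.05, 0.83, 0.53, 0, 0, 0, 1, 0.05, 0.83, 0.53, 0, 0, 0, 1, 0.05, 0.83, 0.53, 0, 0, 0, 1, 0.05, 0.83, 0.53, 0, 0, 0, 1, 0.05, 0.83, 0.53, 0, 0, 0, 1]'

```text
clock: 3.95
position: [0.6625, 0.161, 0.2011]
ee_rot: [0.469, 0.529, 0.47, -0.529]
contact_force: [0.2, 1.2, -0.2]
width: 0.085
```

Emit:
carry_out --deltas '[0, 0, 0, 0, 0, 0, 1, 0, 0, 0, 0, 0, 0, 1]'

```text
clock: 4.2
position: [0.6607, 0.1623, 0.2007]
ee_rot: [-0.469, -0.529, -0.47, 0.529]
contact_force: [-0.0, 0.6, 0.5]
width: 0.0854
```

```bash
python3 - <<'E'
from h import *
from rig import eyes
go([.661,.164,.2],-6.9)
im=eyes.get_image("wrist"); cv2.imwrite("pics/w1.png",im["color"][:,:,::-1])
pickle=__import__("pickle"); pickle.dump(im,open("w1.pkl","wb"))
C=cloud(im)
m=(C[:,:,2]>0.08)&(C[:,:,2]<0.098)&(C[:,:,0]>0.3)&(C[:,:,0]<.72)&(abs(C[:,:,1])<.35)
k,l,s,c=cv2.connectedComponentsWithStats(m.astype(np.uint8))
for i in range(1,k):
  if s[i,4]>150: print(s[i],c[i].round(1),C[l==i].mean(0).round(4))
E
```

```text
t 4.2 pos [0.6607 0.1623 0.2007] w 0.0854 F [-0.   0.6  0.5] q [0.14 0.45 1.31 0.   1.38 0.26]
jaw yaw deg -6.84 toolx [-1.7e-03  6.0e-04 -1.0e+00]
shift units [ 0.01  0.   -0.03]
turn x units 0.01
[ 291  160   58   59 2621] [319.2 189.1] [0.6616 0.1658 0.0908]
[ 293  251   53   53 2230] [318.9 277.5] [0.6519 0.0878 0.0903]
[ 294  324   50   29 1080] [318.7 339.2] [0.6441 0.0245 0.0891]
```

View pics/w1.png

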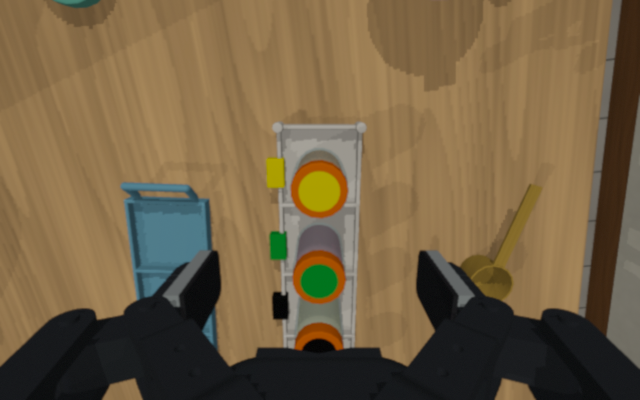

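Emit:
carry_out --deltas '[0.5, 0, -0.04, 0, 0, 0, 1, 0.6, 0, 0, 0, 0, 0, 1, 0.6, 0, 0, 0, 0, 0, 1, 0.5, 0, 0, 0, 0, 0, 1, 0.35, 0, 0, 0, 0, 0, 1, 0.2, 0, 0, 0, 0, 0, 1, 0, 0, 0, 0, 0, 0, 1]'

```text
clock: 5.12
position: [0.6605, 0.1655, 0.036]
ee_rot: [-0.469, -0.528, -0.47, 0.529]
contact_force: [-0.1, 0.3, 1.0]
width: 0.0855
```

Emit:
carry_out --deltas '[0, 0, 0, 0, 0, 0, -1, 0, 0, 0, 0, 0, 0, -1, 0, 0, 0, 0, 0, 0, -1, 0, 0, 0, 0, 0, 0, -1, 0, 0, 0, 0, 0, 0, -1, 0, 0, 0, 0, 0, 0, -1]' --newtons 45

```text
clock: 5.88
position: [0.6623, 0.1649, 0.0379]
ee_rot: [0.47, 0.53, 0.469, -0.528]
contact_force: [-0.2, -0.3, 5.0]
width: 0.0484
```

```bash
python3 - <<'E'
from h import *
go([.661,.164,.16],-6.9)
E
```

```text
t 5.88 pos [0.6623 0.1649 0.0379] w 0.0484 F [-0.2 -0.3  5. ] q [0.14 0.58 1.52 0.   1.05 0.26]
jaw yaw deg -6.85 toolx [ 2.4e-03  7.0e-04 -1.0e+00]
shift units [-2.04 -0.02  0.02]
turn x units 0.01
```

Emit:
carry_out --deltas '[-0.15, 0, 0, 0, 0, 0, -1, -0.35, 0, 0, 0, 0, 0, -1, -0.5, 0, 0, 0, 0, 0, -1, -0.5, 0, 0, 0, 0, 0, -1, -0.3, 0, 0, 0, 0, 0, -1, -0.1, 0, 0, 0, 0, 0, -1, 0, 0, 0, 0, 0, 0, -1]'

```text
clock: 6.75
position: [0.6611, 0.1646, 0.1498]
ee_rot: [-0.469, -0.529, -0.469, 0.529]
contact_force: [-0.2, -0.6, -2.0]
width: 0.0488
```

```bash
python3 - <<'E'
from h import *
go([.4561,-.1246,.15],-8.8)
E
```

```text
t 6.75 pos [0.6611 0.1646 0.1498] w 0.0488 F [-0.2 -0.6 -2. ] q [0.14 0.48 1.38 0.   1.28 0.26]
jaw yaw deg -6.84 toolx [-8.e-04 -0.e+00 -1.e+00]
shift units [-0.   -2.82  5.19]
turn x units 0.49
```

Emit:
carry_out --deltas '[0, -0.2, 0.4, 0, 0, 0, -1, 0, -0.4, 0.7, 0, 0, 0, -1, 0, -0.42, 0.8, 0, 0, 0, -1, 0, -0.42, 0.8, 0, 0, 0, -1, 0, -0.42, 0.8, 0, 0, 0, -1, 0, -0.42, 0.8, 0, 0, 0, -1, 0, -0.34, 0.6, 0, 0, 0, -1, 0, -0.2, 0.3, 0, 0, 0, -1, 0, 0, 0, 0.5, 0, 0, -1, 0, 0, 0, 0, 0, 0, -1]'

```text
clock: 8.0
position: [0.4564, -0.1244, 0.1497]
ee_rot: [0.459, 0.537, 0.46, -0.537]
contact_force: [-0.3, -0.1, -2.0]
width: 0.049
```

```bash
python3 - <<'E'
from h import *
from rig import eyes
go([.4561,-.1246,.04],-8.8)
im=eyes.get_image("wrist"); cv2.imwrite("pics/w2.png",im["color"][:,:,::-1])
import pickle; pickle.dump(im,open("w2.pkl","wb"))
E
```

```text
t 8.0 pos [ 0.4564 -0.1244  0.1497] w 0.049 F [-0.3 -0.1 -2. ] q [-0.41  0.19  1.84  0.    1.11 -0.26]
jaw yaw deg -8.87 toolx [-5.e-04  1.e-03 -1.e+00]
shift units [ 1.83 -0.    0.01]
turn x units -0.02
```

View pics/w2.png

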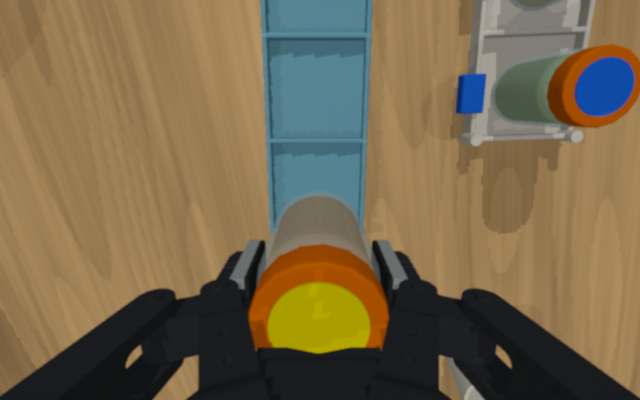

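```bash
python3 - <<'E'
from h import *
import pickle
im=pickle.load(open("w2.pkl","rb"))
print(pix2plane(im,[[270,140],[366,140],[264,36],[371,36]],.016).round(4))
cc=np.array([.4745,-.006]);a=.154
for y in(-80,0):
  print([ (cc+[np.cos(a)*x-(-np.sin(a))*y/1000, -np.sin(a)*x+np.cos(a)*y/1000]).round(4) for x in(-.04,.04)])
E
```

```text
[[ 4.227e-01 -7.870e-02  1.600e-02]
 [ 5.019e-01 -9.110e-02  1.600e-02]
 [ 4.336e-01 -3.000e-04  1.600e-02]
 [ 5.149e-01 -1.310e-02  1.600e-02]]
[array([ 0.4227, -0.0789]), array([ 0.5018, -0.0912])]
[array([4.35e-01, 1.00e-04]), array([ 0.514 , -0.0121])]
```

Emit:
carry_out --deltas '[0.3, 0, 0, 0, 0, 0, -1, 0.5, 0, 0, 0, 0, 0, -1, 0.5, 0, 0, 0, 0, 0, -1, 0.3, 0, 0, 0, 0, 0, -1, 0.15, 0, 0, 0, 0, 0, -1, 0.05, 0, 0, 0, 0, 0, -1, 0.03, 0, 0, 0, 0, 0, -1, 0, 0, 0, 0, 0, 0, -1]'

```text
clock: 9.05
position: [0.4567, -0.125, 0.041]
ee_rot: [0.46, 0.537, 0.46, -0.537]
contact_force: [0.4, 0.1, -1.4]
width: 0.0488
```

Emit:
carry_out --deltas '[0.02, 0, 0, 0, 0, 0, -1, 0, 0, 0, 0, 0, 0, -1]'

```text
clock: 9.3
position: [0.4564, -0.125, 0.0395]
ee_rot: [0.46, 0.537, 0.46, -0.537]
contact_force: [-0.4, -0.4, -1.3]
width: 0.0486
```

Emit:
carry_out --deltas '[0.02, 0, 0, 0, 0, 0, -1, 0, 0, 0, 0, 0, 0, -1]'

```text
clock: 9.55
position: [0.4562, -0.1249, 0.038]
ee_rot: [0.46, 0.537, 0.46, -0.537]
contact_force: [-0.6, -0.0, -0.7]
width: 0.0485
```

Emit:
carry_out --deltas '[0.015, 0, 0, 0, 0, 0, -1, 0, 0, 0, 0, 0, 0, -1]'

```text
clock: 9.8
position: [0.4563, -0.1249, 0.0379]
ee_rot: [0.46, 0.537, 0.46, -0.537]
contact_force: [-1.8, 0.4, 5.6]
width: 0.0487
```

Emit:
carry_out --deltas '[0.015, 0, 0, 0, 0, 0, -1, 0, 0, 0, 0, 0, 0, -1]'

```text
clock: 10.05
position: [0.4563, -0.125, 0.0378]
ee_rot: [0.46, 0.537, 0.46, -0.537]
contact_force: [-3.9, 0.4, 13.8]
width: 0.0489
```

Emit:
carry_out --deltas '[-0.015, 0, 0, 0, 0, 0, -1, 0, 0, 0, 0, 0, 0, 1, 0, 0, 0, 0, 0, 0, 1, 0, 0, 0, 0, 0, 0, 1, 0, 0, 0, 0, 0, 0, 1, 0, 0, 0, 0, 0, 0, 1]'

```text
clock: 10.8
position: [0.4563, -0.1249, 0.0371]
ee_rot: [0.46, 0.537, 0.46, -0.537]
contact_force: [0.8, -0.6, -0.2]
width: 0.0854
```

Emit:
carry_out --deltas '[-0.15, 0, 0, 0, 0, 0, 1, -0.35, 0, 0, 0, 0, 0, 1, -0.6, 0, 0, 0, 0, 0, 1, -0.6, 0, 0, 0, 0, 0, 1, -0.4, 0, 0, 0, 0, 0, 1, 0, 0, 0, 0, 0, 0, 1]'

```text
clock: 11.55
position: [0.4577, -0.1255, 0.1655]
ee_rot: [0.462, 0.538, 0.458, -0.536]
contact_force: [-0.3, -1.1, 0.8]
width: 0.0855
```

```bash
cat >> h.py <<'E'
def lids(name="wrist"):
    from rig import eyes
    im=eyes.get_image(name); C=cloud(im)
    m=(C[:,:,2]>0.08)&(C[:,:,2]<0.098)&(C[:,:,0]>0.3)&(C[:,:,0]<.72)&(abs(C[:,:,1])<.35)
    k,l,s,c=cv2.connectedComponentsWithStats(m.astype(np.uint8))
    for i in range(1,k):
      if s[i,4]>150: print(s[i],c[i].round(1),C[l==i].mean(0).round(4), im["color"][int(c[i,1]),int(c[i,0])])
    return im
E
python3 - <<'E'
from h import *
go([.6525,.086,.165],-6.9)
im=lids(); cv2.imwrite("pics/w3.png",im["color"][:,:,::-1])
E
```

```text
t 11.55 pos [ 0.4577 -0.1255  0.1655] w 0.0855 F [-0.3 -1.1  0.8] q [-0.41  0.17  1.82  0.    1.14 -0.26]
jaw yaw deg -8.84 toolx [ 0.005  -0.0021 -1.    ]
shift units [ 0.02  2.67 -3.98]
turn x units -0.48
[ 529   47   86   78 5110] [572.5  85.9] [ 0.6288 -0.0721  0.0903] [ 12  70 159]
[ 283  172   67   66 3412] [315.6 204.5] [ 0.4564 -0.1239  0.0907] [174 162   0]
```

View pics/w3.png

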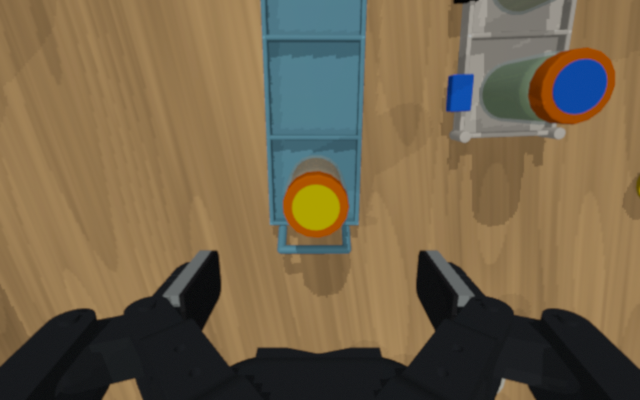

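Emit:
carry_out --deltas '[0, 0.2, -0.3, 0, 0, 0, 1, 0, 0.42, -0.63, 0, 0, 0, 1, 0, 0.5, -0.75, 0, 0, 0, 1, 0, 0.5, -0.75, 0, 0, 0, 1, 0, 0.5, -0.75, 0, 0, 0, 1, 0, 0.4, -0.6, 0, 0, 0, 1, 0, 0.15, -0.2, 0, 0, 0, 1, 0, 0, 0, -0.48, 0, 0, 1, 0, 0, 0, 0, 0, 0, 1]'

```text
clock: 12.72
position: [0.6499, 0.0852, 0.1626]
ee_rot: [-0.468, -0.529, -0.469, 0.53]
contact_force: [-0.3, -1.3, 0.3]
width: 0.0857
```

```bash
python3 - <<'E'
from h import *
go([.6525,.0865,.036],-6.9)
im=lids()
E
```

```text
t 12.72 pos [0.6499 0.0852 0.1626] w 0.0857 F [-0.3 -1.3  0.3] q [ 0.02  0.44  1.43 -0.    1.28  0.15]
jaw yaw deg -6.95 toolx [-2.2e-03 -7.0e-04 -1.0e+00]
shift units [ 2.11  0.04 -0.03]
turn x units -0.01
[ 288  172   67   67 3498] [321.1 205.6] [0.6518 0.0865 0.0908] [  0 120  31]
[ 291  268   61   61 2933] [320.9 298.6] [0.6429 0.0142 0.0903] [4 4 4]
```

Emit:
carry_out --deltas '[0.3, 0.03, -0.03, 0, 0, 0, 1, 0.5, 0, 0, 0, 0, 0, 1, 0.5, 0, 0, 0, 0, 0, 1, 0.4, 0, 0, 0, 0, 0, 1, 0.25, 0, 0, 0, 0, 0, 1, 0.16, 0, 0, 0, 0, 0, 1, 0, 0, 0, 0, 0, 0, 1]'

```text
clock: 13.65
position: [0.653, 0.0879, 0.0361]
ee_rot: [-0.469, -0.529, -0.469, 0.53]
contact_force: [-0.3, -0.4, -0.2]
width: 0.0854
```

Emit:
carry_out --deltas '[0, 0, 0, 0, 0, 0, -1, 0, 0, 0, 0, 0, 0, -1, 0, 0, 0, 0, 0, 0, -1, 0, 0, 0, 0, 0, 0, -1, 0, 0, 0, 0, 0, 0, -1, 0, 0, 0, 0, 0, 0, -1]' --newtons 45

```text
clock: 14.4
position: [0.6536, 0.0881, 0.0379]
ee_rot: [0.469, 0.53, 0.469, -0.529]
contact_force: [-2.2, -0.5, 6.3]
width: 0.049
```

Emit:
carry_out --deltas '[-0.15, 0, 0, 0, 0, 0, -1, -0.35, 0, 0, 0, 0, 0, -1, -0.5, 0, 0, 0, 0, 0, -1, -0.5, 0, 0, 0, 0, 0, -1, -0.3, 0, 0, 0, 0, 0, -1, -0.1, 0, 0, 0, 0, 0, -1, 0, 0, 0, 0, 0, 0, -1]'

```text
clock: 15.28
position: [0.6531, 0.088, 0.1504]
ee_rot: [-0.469, -0.529, -0.469, 0.529]
contact_force: [0.3, -0.2, -1.6]
width: 0.0489
```

```bash
python3 - <<'E'
from h import *
go([.4684,-.0455,.15],-8.8)
E
```

```text
t 15.28 pos [0.6531 0.088  0.1504] w 0.0489 F [ 0.3 -0.2 -1.6] q [0.03 0.45 1.44 0.   1.25 0.15]
jaw yaw deg -6.92 toolx [-2.e-04  1.e-04 -1.e+00]
shift units [ 0.01 -2.79  2.58]
turn x units 0.47
```

Emit:
carry_out --deltas '[0, -0.2, 0.18, 0, 0, 0, -1, 0, -0.45, 0.42, 0, 0, 0, -1, 0, -0.55, 0.5, 0, 0, 0, -1, 0, -0.55, 0.5, 0, 0, 0, -1, 0, -0.5, 0.48, 0, 0, 0, -1, 0, -0.38, 0.35, 0, 0, 0, -1, 0, -0.16, 0.15, 0, 0, 0, -1, 0, 0, 0, 0.47, 0, 0, -1, 0, 0, 0, 0, 0, 0, -1]'

```text
clock: 16.4
position: [0.4695, -0.0452, 0.1506]
ee_rot: [0.46, 0.537, 0.46, -0.537]
contact_force: [0.6, 0.8, -3.2]
width: 0.0483
```

```bash
python3 - <<'E'
from h import *
go([.4684,-.0455,.038],-8.8)
E
```

```text
t 16.4 pos [ 0.4695 -0.0452  0.1506] w 0.0483 F [ 0.6  0.8 -3.2] q [-0.24  0.18  1.85  0.    1.11 -0.09]
jaw yaw deg -8.82 toolx [ 1.2e-03  3.0e-04 -1.0e+00]
shift units [ 1.88 -0.02  0.01]
turn x units -0.0
```

Emit:
carry_out --deltas '[0.3, -0.01, 0, 0, 0, 0, -1, 0.5, 0, 0, 0, 0, 0, -1, 0.5, 0, 0, 0, 0, 0, -1, 0.3, 0, 0, 0, 0, 0, -1, 0.15, 0, 0, 0, 0, 0, -1, 0.06, 0, 0, 0, 0, 0, -1, 0.03, 0, 0, 0, 0, 0, -1, 0.02, 0, 0, 0, 0, 0, -1, 0, 0, 0, 0, 0, 0, -1]'

```text
clock: 17.52
position: [0.4681, -0.0455, 0.0394]
ee_rot: [0.46, 0.537, 0.46, -0.537]
contact_force: [0.7, -0.2, -1.8]
width: 0.0488
```

Emit:
carry_out --deltas '[0.015, 0, 0, 0, 0, 0, -1, 0, 0, 0, 0, 0, 0, -1]'

```text
clock: 17.77
position: [0.4679, -0.0454, 0.0382]
ee_rot: [0.46, 0.537, 0.46, -0.537]
contact_force: [0.1, -0.2, -2.9]
width: 0.0488
```

Emit:
carry_out --deltas '[0.01, 0, 0, 0, 0, 0, -1, 0, 0, 0, 0, 0, 0, -1]'

```text
clock: 18.02
position: [0.4679, -0.0454, 0.0379]
ee_rot: [0.46, 0.537, 0.46, -0.537]
contact_force: [-2.0, -0.5, 3.5]
width: 0.0485
```

Emit:
carry_out --deltas '[0, 0, 0, 0, 0, 0, 1, 0, 0, 0, 0, 0, 0, 1, 0, 0, 0, 0, 0, 0, 1, 0, 0, 0, 0, 0, 0, 1, 0, 0, 0, 0, 0, 0, 1]'

```text
clock: 18.65
position: [0.4679, -0.0454, 0.0375]
ee_rot: [0.46, 0.537, 0.46, -0.537]
contact_force: [-0.4, 0.3, -0.1]
width: 0.0852
```

Emit:
carry_out --deltas '[-0.15, 0, 0, 0, 0, 0, 1, -0.35, 0, 0, 0, 0, 0, 1, -0.6, 0, 0, 0, 0, 0, 1, -0.6, 0, 0, 0, 0, 0, 1, -0.4, 0, 0, 0, 0, 0, 1, 0, 0, 0, 0, 0, 0, 1]'

```text
clock: 19.4
position: [0.4693, -0.0457, 0.1658]
ee_rot: [0.462, 0.538, 0.459, -0.536]
contact_force: [-0.9, -0.4, -0.4]
width: 0.0852
```

```bash
python3 - <<'E'
from h import *
go([.6435,.0135,.165],-6.9)
im=lids(); cv2.imwrite("pics/w4.png",im["color"][:,:,::-1])
E
```

```text
t 19.4 pos [ 0.4693 -0.0457  0.1658] w 0.0852 F [-0.9 -0.4 -0.4] q [-0.24  0.17  1.82  0.    1.14 -0.09]
jaw yaw deg -8.8 toolx [ 0.0053 -0.0012 -1.    ]
shift units [ 0.03  2.72 -1.42]
turn x units -0.48
[ 527   42   86   78 5148] [570.1  80.6] [0.639  0.0113 0.0903] [4 3 4]
[ 511  173   77   66 3802] [549.1 205.7] [ 0.629  -0.0706  0.0902] [ 15  79 174]
[ 283  176   66   66 3380] [315.6 208.7] [ 0.4676 -0.0471  0.0908] [  0 122  32]
[ 287  274   61   59 2837] [316.7 303.3] [ 0.4565 -0.1221  0.0902] [177 164   0]
```

View pics/w4.png

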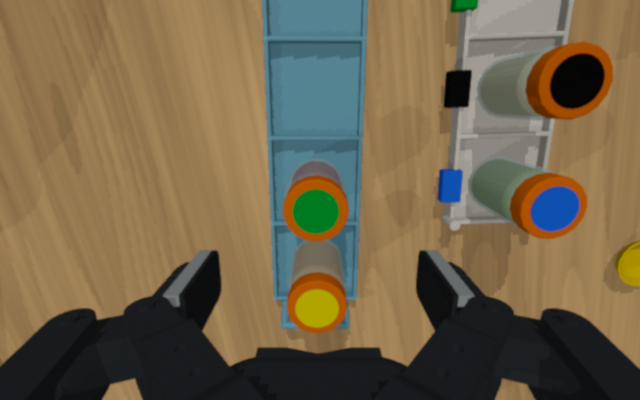

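Emit:
carry_out --deltas '[0, 0.25, -0.13, 0, 0, 0, 1, 0, 0.5, -0.26, 0, 0, 0, 1, 0, 0.6, -0.32, 0, 0, 0, 1, 0, 0.6, -0.32, 0, 0, 0, 1, 0, 0.5, -0.26, 0, 0, 0, 1, 0, 0.27, -0.14, 0, 0, 0, 1, 0, 0, 0, -0.48, 0, 0, 1, 0, 0, 0, 0, 0, 0, 1]'

```text
clock: 20.45
position: [0.6414, 0.0146, 0.1622]
ee_rot: [-0.469, -0.528, -0.47, 0.53]
contact_force: [0.5, 0.3, 1.0]
width: 0.085
```

```bash
python3 - <<'E'
from h import *
go([.6435,.0130,.036],-6.9)
im=lids()
E
```

```text
t 20.45 pos [0.6414 0.0146 0.1622] w 0.085 F [0.5 0.3 1. ] q [-0.09  0.42  1.46 -0.    1.27  0.03]
jaw yaw deg -6.85 toolx [-2.8e-03  2.0e-04 -1.0e+00]
shift units [2.1  0.04 0.02]
turn x units 0.01
[ 288  177   67   67 3478] [321.1 210.5] [0.6428 0.0126 0.0907] [6 6 5]
[  70  279   67   40 1678] [103. 298.] [ 0.4726 -0.0365  0.0892] [  0 124  35]
[ 291  284   61   60 2866] [320.7 313.7] [ 0.6328 -0.069   0.0902] [ 14  81 176]
[103 378  39  22 593] [123.  390.9] [ 0.4648 -0.1209  0.0909] [176 163   0]
```

Emit:
carry_out --deltas '[0.3, 0.02, 0.03, 0, 0, 0, 1, 0.5, 0, 0, 0, 0, 0, 1, 0.5, 0, 0, 0, 0, 0, 1, 0.4, 0, 0, 0, 0, 0, 1, 0.25, 0, 0, 0, 0, 0, 1, 0.15, 0, 0, 0, 0, 0, 1, 0, 0, 0, 0, 0, 0, 1]'

```text
clock: 21.38
position: [0.6431, 0.0124, 0.0374]
ee_rot: [-0.469, -0.529, -0.469, 0.529]
contact_force: [-0.1, -0.5, -0.3]
width: 0.0856
```

Emit:
carry_out --deltas '[0, 0, 0, 0, 0, 0, -1, 0, 0, 0, 0, 0, 0, -1, 0, 0, 0, 0, 0, 0, -1, 0, 0, 0, 0, 0, 0, -1, 0, 0, 0, 0, 0, 0, -1, 0, 0, 0, 0, 0, 0, -1]' --newtons 45

```text
clock: 22.12
position: [0.6438, 0.0125, 0.0387]
ee_rot: [0.47, 0.53, 0.469, -0.529]
contact_force: [-1.4, -0.6, 4.2]
width: 0.0489
```

Emit:
carry_out --deltas '[-0.15, 0, 0, 0, 0, 0, -1, -0.35, 0, 0, 0, 0, 0, -1, -0.5, 0, 0, 0, 0, 0, -1, -0.5, 0, 0, 0, 0, 0, -1, -0.3, 0, 0, 0, 0, 0, -1, -0.1, 0, 0, 0, 0, 0, -1, 0, 0, 0, 0, 0, 0, -1]'

```text
clock: 23.0
position: [0.643, 0.0125, 0.1512]
ee_rot: [-0.469, -0.529, -0.469, 0.529]
contact_force: [-0.6, -0.3, -2.5]
width: 0.0486
```

```bash
python3 - <<'E'
from h import *
go([.4806,.0335,.15],-8.8)
E
```

```text
t 23.0 pos [0.643  0.0125 0.1512] w 0.0486 F [-0.6 -0.3 -2.5] q [-0.09  0.43  1.47  0.    1.24  0.03]
jaw yaw deg -6.88 toolx [-4.e-04  1.e-04 -1.e+00]
shift units [ 0.02 -2.73 -0.02]
turn x units 0.48
```

Emit:
carry_out --deltas '[0, -0.2, -0.02, 0, 0, 0, -1, 0, -0.45, 0, 0, 0, 0, -1, 0, -0.55, 0, 0, 0, 0, -1, 0, -0.55, 0, 0, 0, 0, -1, 0, -0.5, 0, 0, 0, 0, -1, 0, -0.33, 0, 0, 0, 0, -1, 0, -0.15, 0, 0, 0, 0, -1, 0, 0, 0, 0.48, 0, 0, -1, 0, 0, 0, 0, 0, 0, -1]'

```text
clock: 24.12
position: [0.4817, 0.0332, 0.1515]
ee_rot: [0.46, 0.537, 0.46, -0.537]
contact_force: [0.1, 0.2, -1.8]
width: 0.0485
```

```bash
python3 - <<'E'
from h import *
go([.4806,.0335,.0387],-8.8)
E
```

```text
t 24.12 pos [0.4817 0.0332 0.1515] w 0.0485 F [ 0.1  0.2 -1.8] q [-0.08  0.2   1.82  0.    1.12  0.08]
jaw yaw deg -8.83 toolx [ 0.001 -0.    -1.   ]
shift units [ 1.88 -0.02 -0.  ]
turn x units -0.01
```

Emit:
carry_out --deltas '[0.3, -0.01, 0, 0, 0, 0, -1, 0.5, 0, 0, 0, 0, 0, -1, 0.5, 0, 0, 0, 0, 0, -1, 0.3, 0, 0, 0, 0, 0, -1, 0.15, 0, 0, 0, 0, 0, -1, 0.06, 0, 0, 0, 0, 0, -1, 0.03, 0, 0, 0, 0, 0, -1, 0.02, 0, 0, 0, 0, 0, -1, 0, 0, 0, 0, 0, 0, -1]'

```text
clock: 25.25
position: [0.4805, 0.0334, 0.0403]
ee_rot: [0.46, 0.537, 0.46, -0.537]
contact_force: [0.2, -0.4, -2.1]
width: 0.0484
```

Emit:
carry_out --deltas '[0.015, 0, 0, 0, 0, 0, -1, 0, 0, 0, 0, 0, 0, -1]'

```text
clock: 25.5
position: [0.4802, 0.0334, 0.0391]
ee_rot: [0.46, 0.537, 0.46, -0.537]
contact_force: [-0.1, 0.4, -2.7]
width: 0.0489
```

Emit:
carry_out --deltas '[0.01, 0, 0, 0, 0, 0, -1, 0, 0, 0, 0, 0, 0, -1]'

```text
clock: 25.75
position: [0.4803, 0.0334, 0.0388]
ee_rot: [0.46, 0.537, 0.46, -0.537]
contact_force: [-2.0, -0.1, 2.0]
width: 0.0487
```

Contact; release and rise.

Emit:
carry_out --deltas '[0, 0, 0, 0, 0, 0, 1, 0, 0, 0, 0, 0, 0, 1, 0, 0, 0, 0, 0, 0, 1, 0, 0, 0, 0, 0, 0, 1, 0, 0, 0, 0, 0, 0, 1]'

```text
clock: 26.38
position: [0.4802, 0.0334, 0.0384]
ee_rot: [0.46, 0.537, 0.46, -0.537]
contact_force: [-0.0, -0.3, -0.1]
width: 0.0856
```

Emit:
carry_out --deltas '[-0.15, 0, 0, 0, 0, 0, 1, -0.35, 0, 0, 0, 0, 0, 1, -0.6, 0, 0, 0, 0, 0, 1, -0.6, 0, 0, 0, 0, 0, 1, -0.4, 0, 0, 0, 0, 0, 1, 0, 0, 0, 0, 0, 0, 1]'

```text
clock: 27.12
position: [0.4817, 0.0333, 0.1667]
ee_rot: [0.462, 0.538, 0.459, -0.535]
contact_force: [0.6, -1.1, 0.4]
width: 0.0854
```

```bash
python3 - <<'E'
from h import *
go([.6335,-.0695,.165],-6.9)
im=lids(); cv2.imwrite("pics/w5.png",im["color"][:,:,::-1])
E
```

```text
t 27.12 pos [0.4817 0.0333 0.1667] w 0.0854 F [ 0.6 -1.1  0.4] q [-0.08  0.18  1.8   0.    1.15  0.08]
jaw yaw deg -8.8 toolx [ 5.5e-03 -3.0e-04 -1.0e+00]
shift units [0.04 2.76 1.31]
turn x units -0.48
[ 283  174   66   66 3361] [315.7 206.3] [0.4802 0.0334 0.0907] [9 8 7]
[ 496  274   66   45 1975] [529.8 295.1] [ 0.6302 -0.0623  0.0898] [ 11  77 171]
[ 286  276   61   59 2806] [315.7 305.5] [ 0.4678 -0.0454  0.0902] [  0 119  29]
```

View pics/w5.png

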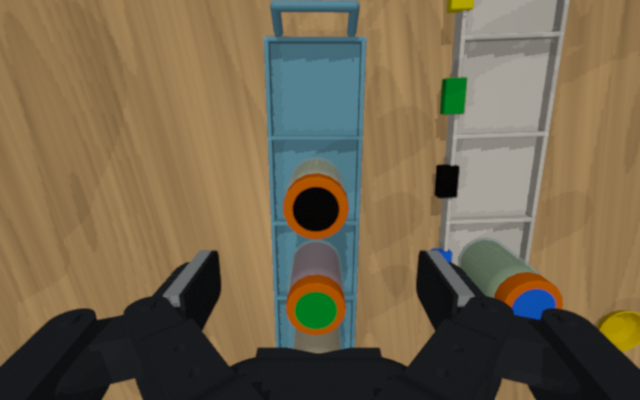

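Black stands in its bay at (316,207), and green is behind it. The leftmost bay is free. Now blue.

Emit:
carry_out --deltas '[0, 0.25, 0.12, 0, 0, 0, 1, 0, 0.5, 0.24, 0, 0, 0, 1, 0, 0.6, 0.29, 0, 0, 0, 1, 0, 0.6, 0.29, 0, 0, 0, 1, 0, 0.5, 0.24, 0, 0, 0, 1, 0, 0.3, 0.13, 0, 0, 0, 1, 0, 0, 0, -0.48, 0, 0, 1, 0, 0, 0, 0, 0, 0, 1]'

```text
clock: 28.18
position: [0.6303, -0.0694, 0.1631]
ee_rot: [-0.468, -0.529, -0.47, 0.53]
contact_force: [0.4, -0.3, 0.2]
width: 0.0854
```

```bash
python3 - <<'E'
from h import *
go([.6335,-.0700,.037],-6.9)
im=lids()
E
```

```text
t 28.18 pos [ 0.6303 -0.0694  0.1631] w 0.0854 F [ 0.4 -0.3  0.2] q [-0.22  0.41  1.48  0.    1.26 -0.1 ]
jaw yaw deg -6.87 toolx [-2.8e-03  9.0e-04 -1.0e+00]
shift units [2.1  0.06 0.01]
turn x units 0.01
[  21   41   87   80 5283] [64.  80.4] [0.4832 0.0317 0.0901] [8 7 7]
[  47  171   77   67 3890] [ 84.5 203.7] [ 0.4707 -0.0473  0.09  ] [  1 126  37]
[ 290  177   67   66 3449] [322.5 209.4] [ 0.6327 -0.0709  0.0908] [ 15  81 176]
[  67  271   70   48 2278] [101.3 293.7] [ 0.4609 -0.117   0.0896] [180 167   0]
```

Emit:
carry_out --deltas '[0.3, 0.02, 0.02, 0, 0, 0, 1, 0.5, 0, 0, 0, 0, 0, 1, 0.5, 0, 0, 0, 0, 0, 1, 0.4, 0, 0, 0, 0, 0, 1, 0.25, 0, 0, 0, 0, 0, 1, 0.15, 0, 0, 0, 0, 0, 1, 0, 0, 0, 0, 0, 0, 1]'

```text
clock: 29.1
position: [0.6321, -0.0707, 0.0383]
ee_rot: [-0.469, -0.529, -0.469, 0.529]
contact_force: [0.4, -0.4, 0.1]
width: 0.0857
```

Emit:
carry_out --deltas '[0, 0, 0, 0, 0, 0, -1, 0, 0, 0, 0, 0, 0, -1, 0, 0, 0, 0, 0, 0, -1, 0, 0, 0, 0, 0, 0, -1, 0, 0, 0, 0, 0, 0, -1, 0, 0, 0, 0, 0, 0, -1]' --newtons 45

```text
clock: 29.85
position: [0.6328, -0.071, 0.0396]
ee_rot: [0.47, 0.53, 0.469, -0.529]
contact_force: [-1.0, 0.1, 5.3]
width: 0.0488
```

Emit:
carry_out --deltas '[-0.15, 0, 0, 0, 0, 0, -1, -0.35, 0, 0, 0, 0, 0, -1, -0.5, 0, 0, 0, 0, 0, -1, -0.5, 0, 0, 0, 0, 0, -1, -0.4, 0, 0, 0, 0, 0, -1, -0.2, 0, 0, 0, 0, 0, -1, 0, 0, 0, 0, 0, 0, -1]'

```text
clock: 30.72
position: [0.6325, -0.0709, 0.1649]
ee_rot: [0.469, 0.529, 0.469, -0.529]
contact_force: [-1.0, 0.1, -1.6]
width: 0.0483
```

```bash
python3 - <<'E'
from h import *
go([.4929,.1126,.162],-8.8)
E
```

```text
t 30.73 pos [ 0.6325 -0.0709  0.1649] w 0.0483 F [-1.   0.1 -1.6] q [-0.22  0.41  1.47  0.    1.26 -0.1 ]
jaw yaw deg -6.88 toolx [ 1.2e-03 -2.0e-04 -1.0e+00]
shift units [ 0.05 -2.68 -2.76]
turn x units 0.48
```

Emit:
carry_out --deltas '[0, -0.18, -0.18, 0, 0, 0, -1, 0, -0.42, -0.43, 0, 0, 0, -1, 0, -0.5, -0.52, 0, 0, 0, -1, 0, -0.5, -0.52, 0, 0, 0, -1, 0, -0.5, -0.52, 0, 0, 0, -1, 0, -0.4, -0.41, 0, 0, 0, -1, 0, -0.18, -0.18, 0, 0, 0, -1, 0, 0, 0, 0.48, 0, 0, -1, 0, 0, 0, 0, 0, 0, -1]'

```text
clock: 31.85
position: [0.4933, 0.1121, 0.1643]
ee_rot: [0.46, 0.537, 0.46, -0.537]
contact_force: [0.3, -0.2, -1.5]
width: 0.0486
```

```bash
python3 - <<'E'
from h import *
go([.4929,.1126,.0396],-8.8)
E
```

```text
t 31.85 pos [0.4933 0.1121 0.1643] w 0.0486 F [ 0.3 -0.2 -1.5] q [ 0.09  0.22  1.76 -0.    1.16  0.24]
jaw yaw deg -8.85 toolx [ 8.e-04 -6.e-04 -1.e+00]
shift units [ 2.08 -0.01 -0.01]
turn x units -0.01
```

Emit:
carry_out --deltas '[0.3, 0, 0, 0, 0, 0, -1, 0.5, 0, 0, 0, 0, 0, -1, 0.5, 0, 0, 0, 0, 0, -1, 0.4, 0, 0, 0, 0, 0, -1, 0.2, 0, 0, 0, 0, 0, -1, 0.1, 0, 0, 0, 0, 0, -1, 0.04, 0, 0, 0, 0, 0, -1, 0.02, 0, 0, 0, 0, 0, -1, 0, 0, 0, 0, 0, 0, -1]'

```text
clock: 32.98
position: [0.4929, 0.1129, 0.0413]
ee_rot: [0.46, 0.537, 0.46, -0.537]
contact_force: [0.1, 0.3, -2.6]
width: 0.0485
```

Emit:
carry_out --deltas '[0.015, 0, 0, 0, 0, 0, -1, 0, 0, 0, 0, 0, 0, -1]'

```text
clock: 33.22
position: [0.4925, 0.1129, 0.0401]
ee_rot: [0.46, 0.537, 0.46, -0.537]
contact_force: [-0.6, -0.9, -1.8]
width: 0.0486
```

Emit:
carry_out --deltas '[0.012, 0, 0, 0, 0, 0, -1, 0, 0, 0, 0, 0, 0, -1]'

```text
clock: 33.48
position: [0.4926, 0.1129, 0.0396]
ee_rot: [0.46, 0.537, 0.46, -0.537]
contact_force: [-1.2, 0.1, 3.7]
width: 0.0485
```

Emit:
carry_out --deltas '[0, 0, 0, 0, 0, 0, 1, 0, 0, 0, 0, 0, 0, 1, 0, 0, 0, 0, 0, 0, 1, 0, 0, 0, 0, 0, 0, 1, 0, 0, 0, 0, 0, 0, 1]'

```text
clock: 34.1
position: [0.4925, 0.1128, 0.0391]
ee_rot: [0.46, 0.537, 0.46, -0.537]
contact_force: [-0.2, 0.9, -0.2]
width: 0.0854
```

Emit:
carry_out --deltas '[-0.15, 0, 0, 0, 0, 0, 1, -0.35, 0, 0, 0, 0, 0, 1, -0.6, 0, 0, 0, 0, 0, 1, -0.6, 0, 0, 0, 0, 0, 1, -0.6, 0, 0, 0, 0, 0, 1, -0.3, 0, 0, 0, 0, 0, 1, 0, 0, -0.6, 0, 0, 0, 1, 0, 0, -0.6, 0, 0, 0, 1, 0, 0, -0.3, 0, 0, 0, 1, 0, 0, 0, 0, 0, 0, 1]'

```text
clock: 35.35
position: [0.5062, 0.2022, 0.1952]
ee_rot: [-0.461, -0.536, -0.461, 0.537]
contact_force: [-0.4, -0.3, -0.4]
width: 0.0855
```

```bash
python3 - <<'E'
from h import *
st()
for n in("scene","top"):
  im=lids(n); cv2.imwrite(f"pics/{n}9.png",im["color"][:,:,::-1])
E
```

```text
t 35.35 pos [0.5062 0.2022 0.1952] w 0.0855 F [-0.4 -0.3 -0.4] q [ 0.25  0.25  1.63 -0.    1.26  0.4 ]
jaw yaw deg -8.69 toolx [-0.e+00 -5.e-04 -1.e+00]
[276 116  28  25 560] [289.3 128.2] [ 0.4594 -0.1221  0.0883] [107  91   0]
[315 134  29  27 599] [328.8 146.7] [ 0.4713 -0.0473  0.0883] [ 0 59  6]
[359 155  30  27 651] [373.8 167.8] [0.4838 0.0327 0.0884] [3 3 3]
[406 176  32  29 715] [421.3 190.1] [0.496  0.1124 0.0885] [  0  43 145]
[226 203  31  30 709] [241.2 217.5] [0.4907 0.1103 0.0874] [ 18  64 147]
[275 218  29  31 691] [289.2 233.1] [0.4787 0.0321 0.0876] [13 14 15]
[324 235  31  30 723] [339.  249.5] [ 0.4661 -0.0474  0.0876] [14 79 28]
[373 250  31  31 757] [387.8 264.8] [ 0.4548 -0.124   0.0876] [124 111  10]
```

View pics/scene9.png

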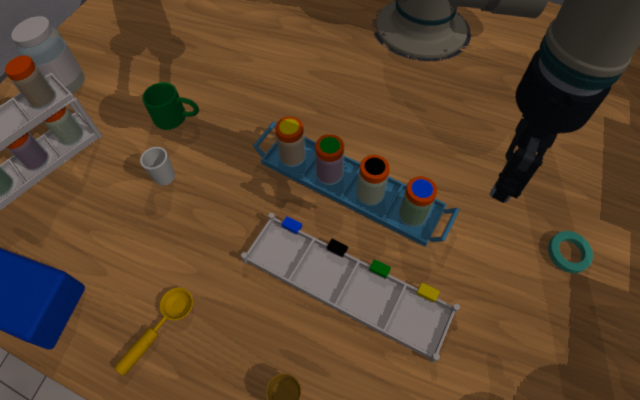

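View pics/top9.png

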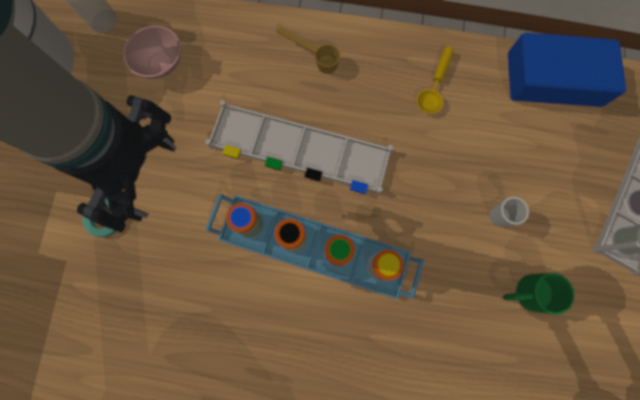

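Both views show all four jars upright in the carrier. In the top view, left to right, they are blue (241,217), black (289,233), green (339,250) and yellow (388,265). The rack is empty and the gripper is clear.

```bash
python3 -c "
from rig import job; print(job.sign_off())"
```

```text
the job is handed in; nothing more can be done
None
```

All four jars are in the carrier in reverse order, one to a bay, and I handed the job in at about 35 s on the robot's clock. From left to right the carrier now holds blue, black, green, yellow; the rack held yellow, green, black, blue.

**Handling:** each jar was gripped at 45 N, lifted upright and lowered in steps of about 1 mm until it touched the bay floor. The contact force at set-down was 2–6 N for each jar. For yellow I lowered one extra step, which read 14 N, and I backed that off before opening.

**Last checks:** the scene and top pictures show all four jars standing with level lids, about 88 mm above the table in the depth readings. The rack was empty and the gripper was open and clear of everything.

**Disagreement:** the scene and top cameras differed by about 5 mm in x throughout. The wrist camera and the arm's own positions fell between them. The bays leave about 13 mm of room around each jar, so this does not affect the result.

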